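# Load the bench polisher with its steel balls

## Task

Load the bench polisher: raise its clear cover fully back against its stop, tilt the sorting tray up by its handle to its stop so that all the steel balls pile at the low end, gather them with the copper scoop and tip every one into the bowl. Then put the scoop back upright in the middle of its green mat, lower the tray level again and lower the cover gently until it is shut. Only a ball that has spilt out of the tray may be taken with the fingers; let none fall off the table and leave the other things on the bench where they are.

Things in the scene. Friction and masses are not known exactly. Their poses are not given: they have to be found in the camera images.
- tray (a joint): Tilt of the aluminium sorting tray, rad: 0 level on its stand, growing as the handle end is lifted, 0.25 at the stop. It hinges at the narrow end away from its handle; the hinge is stiff (0.9 N m of friction), so it stays at any tilt; about 6 N at the handle lifts it. Inside: 200 mm long, 22 mm deep, 120 mm wide for 85 mm next to the handle, tapering over 50 mm to a neck 63 mm wide, 65 mm long, 32 mm deep.
- tray_corner (a point): Middle of the corner where the tray's floor (upper face) meets the end wall at the narrow end, 39 mm above the table when level. Turns with the tray: x along the floor from the handle end to the narrow end, z square to the floor. Floor from x = -0.200 to 0; there the end wall leans out, rising 36 mm at 75 degrees to the floor. Hinge line: along y through (0.010, 0, -0.004), fixed.
- tray_handle (a point): Centre of the tray's orange handle, a round bar 10 mm thick and 80 mm long along the tray's y, 35 mm clear of the wide end; 47 mm above the table when level. Turns with the tray. It may turn between the fingers.
- cover (a joint): Opening of the polisher's clear hinged cover, rad: 0 shut, 1.72 leaning back on its open stop, where it stays by itself; before about 1.55 it falls shut if let go. Hardly any friction; 220 g.
- cover_handle (a point): Centre of the cover's orange handle, a round bar 10 mm thick and 72 mm long lying along the polisher's y, 27 mm clear of the cover's edge, 196 mm from the hinge; 101 mm above the table when shut. Turns with the cover. It may turn between the fingers.
- cover_hinge (a point): Middle of the cover's hinge line, at the back of the polisher, 97 mm above the table, fixed; the hinge axis is its y; its x points from the bowl to the hinge.
- bowl_floor (a point): Centre of the inner floor of the polisher's round blue bowl, 35 mm above the table; z up, x towards the cover's hinge. The bowl is 142 mm wide inside with its rim 95 mm above the table (60 mm deep).
- scoop: The copper hand scoop, 140 g (may vary by a third); origin at the centre of its wooden handle: a bar 64 mm long along the scoop's x, 14 mm wide (y), 26 mm tall, 62 mm above the underside of the pan and standing over it on a post at the back. Scoop axes: x towards the open front edge, z up.
- scoop_tip (a point): Middle of the scoop's open front edge, on the underside: 36 mm ahead of the handle's centre and 62 mm below it. The pan is a 1.4 mm plate 62 mm long and 57 mm wide (flat underside), open in front, with a 26 mm back wall and side walls 20 mm high at the back, raked down to the front corners.
- mat: Green bench mat, 180 x 150 x 3 mm, fixed; origin at the centre of its underside on the table.
- ball0: Centre of a polished steel ball, 18 mm across, 24 g, slippery (friction about 0.3); 4 to 7 of the seven are there, in the tray. They stay put on a level surface and roll on a slope of more than about 0.1 rad.
- ball1: Centre of a polished steel ball, 18 mm across, 24 g, slippery (friction about 0.3); 4 to 7 of the seven are there, in the tray. They stay put on a level surface and roll on a slope of more than about 0.1 rad.
- ball2: Centre of a polished steel ball, 18 mm across, 24 g, slippery (friction about 0.3); 4 to 7 of the seven are there, in the tray. They stay put on a level surface and roll on a slope of more than about 0.1 rad.
- ball3: Centre of a polished steel ball, 18 mm across, 24 g, slippery (friction about 0.3); 4 to 7 of the seven are there, in the tray. They stay put on a level surface and roll on a slope of more than about 0.1 rad.
- ball4: Centre of a polished steel ball, 18 mm across, 24 g, slippery (friction about 0.3); 4 to 7 of the seven are there, in the tray. They stay put on a level surface and roll on a slope of more than about 0.1 rad.
- ball5: Centre of a polished steel ball, 18 mm across, 24 g, slippery (friction about 0.3); 4 to 7 of the seven are there, in the tray. They stay put on a level surface and roll on a slope of more than about 0.1 rad.
- ball6: Centre of a polished steel ball, 18 mm across, 24 g, slippery (friction about 0.3); 4 to 7 of the seven are there, in the tray. They stay put on a level surface and roll on a slope of more than about 0.1 rad.
- block: Bystander, loose: steel doming block; origin at its underside. 45 mm cube.
- jar: Bystander, loose: white jar; origin at its underside. 56 mm across, 50 mm tall.
- hammer: Bystander, loose: hammer; origin at its underside. 240 mm long along its x.
- brush: Bystander, loose: brush; origin at its underside. 170 mm long along its x.
- pliers: Bystander, loose: blue pliers; origin at its underside. 170 mm long along its x, 60 mm wide, 16 mm tall.
- pumice: Bystander, loose: dark rubbing block; origin at its underside. 50 x 35 x 22 mm.
There are look-alikes about, which are no part of the job. What is shaped like the mat but brown is not meant.

How it is judged:
On the way, in this order (a step that is already met when the one before it is completed fails the run):
1. the tray is tilted up (above 0.18 rad) and all the balls lie within 100 mm of its low corner (value of joint tray above 0.18 rad and x of each of ball0, ball1, ball2, ball3, ball4, ball5, ball6 in the frame of tray_corner above -0.1 m), for 0.2 s.
2. the scoop, clear of the tray (its handle more than 0.15 m up), carries a ball in its pan (height (world z) of scoop above 0.15 m and ((x of ball0 in the frame of scoop_tip between -0.06 and 0 m and y of ball0 in the frame of scoop_tip between -0.03 and 0.03 m and z of ball0 in the frame of scoop_tip between 0 and 0.045 m) or (x of ball1 in the frame of scoop_tip between -0.06 and 0 m and y of ball1 in the frame of scoop_tip between -0.03 and 0.03 m and z of ball1 in the frame of scoop_tip between 0 and 0.045 m) or (x of ball2 in the frame of scoop_tip between -0.06 and 0 m and y of ball2 in the frame of scoop_tip between -0.03 and 0.03 m and z of ball2 in the frame of scoop_tip between 0 and 0.045 m) or (x of ball3 in the frame of scoop_tip between -0.06 and 0 m and y of ball3 in the frame of scoop_tip between -0.03 and 0.03 m and z of ball3 in the frame of scoop_tip between 0 and 0.045 m) or (x of ball4 in the frame of scoop_tip between -0.06 and 0 m and y of ball4 in the frame of scoop_tip between -0.03 and 0.03 m and z of ball4 in the frame of scoop_tip between 0 and 0.045 m) or (x of ball5 in the frame of scoop_tip between -0.06 and 0 m and y of ball5 in the frame of scoop_tip between -0.03 and 0.03 m and z of ball5 in the frame of scoop_tip between 0 and 0.045 m) or (x of ball6 in the frame of scoop_tip between -0.06 and 0 m and y of ball6 in the frame of scoop_tip between -0.03 and 0.03 m and z of ball6 in the frame of scoop_tip between 0 and 0.045 m))), for 0.2 s.
3. every ball lies in the bowl, the cover still open (above 1.4 rad) (value of joint cover above 1.4 rad and horizontal distance between each of ball0, ball1, ball2, ball3, ball4, ball5, ball6 and bowl_floor below 0.072 m and z of ball0 in the frame of bowl_floor between 0 and 0.058 m and z of ball1 in the frame of bowl_floor between 0 and 0.058 m and z of ball2 in the frame of bowl_floor between 0 and 0.058 m and z of ball3 in the frame of bowl_floor between 0 and 0.058 m and z of ball4 in the frame of bowl_floor between 0 and 0.058 m and z of ball5 in the frame of bowl_floor between 0 and 0.058 m and z of ball6 in the frame of bowl_floor between 0 and 0.058 m), for 0.2 s.
At the end, for the whole second after the job is handed in: Every ball in the bowl, cover shut (below 0.05 rad), tray level (below 0.05 rad), scoop standing upright (within 0.12 rad) on the mat with its handle's centre within 65 mm of the mat's centre, at rest (horizontal distance between each of ball0, ball1, ball2, ball3, ball4, ball5, ball6 and bowl_floor below 0.072 m and z of ball0 in the frame of bowl_floor between 0 and 0.058 m and z of ball1 in the frame of bowl_floor between 0 and 0.058 m and z of ball2 in the frame of bowl_floor between 0 and 0.058 m and z of ball3 in the frame of bowl_floor between 0 and 0.058 m and z of ball4 in the frame of bowl_floor between 0 and 0.058 m and z of ball5 in the frame of bowl_floor between 0 and 0.058 m and z of ball6 in the frame of bowl_floor between 0 and 0.058 m and value of joint each of cover, tray below 0.05 rad and horizontal distance between scoop and mat below 0.065 m and angle between scoop's own z axis and vertical below 0.12 rad and height (world z) of scoop below 0.072 m and linear speed of scoop below 0.02 m/s); the robot touches nothing.
It fails at once if the cover slams shut (faster than 1.5 rad/s in its last 0.15 rad) (value of joint cover below 0.15 rad and velocity of joint cover below -1.5 rad/s).
It fails at once if a ball is taken out of the tray with the fingers ((contact force between the fingers and ball0 above 1 N and x of ball0 in the frame of tray_corner between -0.21 and 0.02 m and y of ball0 in the frame of tray_corner between -0.065 and 0.065 m and z of ball0 in the frame of tray_corner between 0 and 0.05 m) or (contact force between the fingers and ball1 above 1 N and x of ball1 in the frame of tray_corner between -0.21 and 0.02 m and y of ball1 in the frame of tray_corner between -0.065 and 0.065 m and z of ball1 in the frame of tray_corner between 0 and 0.05 m) or (contact force between the fingers and ball2 above 1 N and x of ball2 in the frame of tray_corner between -0.21 and 0.02 m and y of ball2 in the frame of tray_corner between -0.065 and 0.065 m and z of ball2 in the frame of tray_corner between 0 and 0.05 m) or (contact force between the fingers and ball3 above 1 N and x of ball3 in the frame of tray_corner between -0.21 and 0.02 m and y of ball3 in the frame of tray_corner between -0.065 and 0.065 m and z of ball3 in the frame of tray_corner between 0 and 0.05 m) or (contact force between the fingers and ball4 above 1 N and x of ball4 in the frame of tray_corner between -0.21 and 0.02 m and y of ball4 in the frame of tray_corner between -0.065 and 0.065 m and z of ball4 in the frame of tray_corner between 0 and 0.05 m) or (contact force between the fingers and ball5 above 1 N and x of ball5 in the frame of tray_corner between -0.21 and 0.02 m and y of ball5 in the frame of tray_corner between -0.065 and 0.065 m and z of ball5 in the frame of tray_corner between 0 and 0.05 m) or (contact force between the fingers and ball6 above 1 N and x of ball6 in the frame of tray_corner between -0.21 and 0.02 m and y of ball6 in the frame of tray_corner between -0.065 and 0.065 m and z of ball6 in the frame of tray_corner between 0 and 0.05 m)).
It fails at once if a ball falls off the table (height (world z) of any of ball0, ball1, ball2, ball3, ball4, ball5, ball6 below -0.05 m).
It fails at once if a bystander is moved more than 30 mm (distance of any of block, jar, hammer, brush, pliers, pumice from where it was at the start of the episode above 0.03 m).
Of ball0, ball1, ball2, ball3, ball4, ball5, ball6 only 4 to 7 are there at a start; the rules pass over those that are not, and their reading is None.
At some moment in a run one of scoop may be knocked a few centimetres aside while the robot is not near it.
It also fails if it takes over 208 s, if anything falls off the work surface, if the arm or the gripper's body presses on something with over 40 N, if the wrist force passes 120 N, or if a joint passes its speed limit or range.

## Robot

A 6-joint arm with a two-finger parallel gripper is mounted at the origin on the work surface. World frame = base frame: x ahead of the robot, y to its left, z up, the work surface at z = 0. Lengths are in m, angles in rad, forces in N, time in s.
With the tool pointing down it reaches from about 0.35 to 0.8 m from the base axis. Payload 7.3 kg.
Tool frame: the origin (TCP) lies between the finger pads; the fingertips stand 25 mm ahead of it and the grasp point (between the pads) lies 6 mm ahead of it (r.tip_extent is the distance from the TCP to the fingertips, in m); z points along the fingers, y is the line along which they close (so a half turn about z gives the same grasp; the last joint's range is limited). The gripper opens to 85 mm and grips with 20 to 120 N. Pads are 22 mm wide; open, the fingers measure 114 mm over their backs; the gripper's body (76 mm by 85 mm) begins 54 mm behind the grasp point. The pads swing forward as they close: fully open they stand 13 mm farther back than shut.
Start: joints at [1.148, 0.342, 1.524, -0, 1.275, -0.146], TCP at [0.143, 0.505, 0.218] pointing down, gripper open.
Joint ranges: [-2.53, 2.53], [-0.77, 2.02], [0.04, 2.7], [-1, 4.14], [0.28, 2.66], [-3.11, 3.11]. Speed limits (rad/s): [2.57, 2.57, 3.14, 3.14, 3.14, 3.14].

## Interface

Orientations are given as a unit quaternion [x, y, z, w].
In Python, from workcell import r, command_gripper, optics gives the robot as it stands. The module is installed in compiled form; this text tells all that it offers. Calls block until the motion is done:
- r.reach(position, orientation): joint-space move of the TCP to a pose.
- r.move_straight(position, orientation=None, speed=0.15, max_force=None): straight line of the TCP; orientation=None keeps the orientation; speed is the mean speed in m/s. With max_force (N) it stops when the force on the tool has changed by that much, and returns True; else False.
- r.movej(angles): joint-space move.
- command_gripper(opening, force=None): finger opening in m; force is the grip in N (None keeps the last); returns when the fingers have stopped.
- r.hold(seconds).
- r.solve_ik(position, orientation): joint angles nearest the present ones, or None.
- r.read_state(): the state.
- optics.get_image(name): name is "scene" or "top" or "wrist"; returns (picture, depth): 400x640x3 uint8, red, green, blue; 400x640 float32, m along the optical axis (not along the pixel's ray), 0 where there is no reading.
- optics.camera_model(name): a dict with "K" (3x3 intrinsics, pixels), "R" (3x3) and "t" (3): a world point X has camera coordinates R X + t; the wrist camera has in their place "tool_from_camera" (4x4, takes a point from camera to tool coordinates, whose origin is the TCP and whose axes are the flange's). Camera axes: x right, y down, z forward; pixel columns grow to the right and rows downward; lengths in m; the calibration is good to about 2 mm. A picture is of the moment at which its call begins: read the wrist's pose just before it. camera_model takes no time and is no camera call.
A pose or a line that the arm cannot do raises r.PlanningError and nothing moves.
- r.finish_job(): hands the job in; it is judged then, once.
The state is a dict: "time_s": time; "joint_positions": joint angles; "dq": joint speeds; "tau": joint torques, N m; "eef_pos": TCP position; "eef_rot": TCP orientation; "contact_force": force on the tool from outside, world axes, zero at the start; "torque": the same for the moment, N m; "grip_width": finger opening in m; "grip_force": force on a finger pad.
Only numpy, scipy, OpenCV 4.12 (cv2) and the standard library are available. Lean on these libraries where they do the work, as an engineer would, in place of code of your own. Each camera call takes 0.05 s, during which the arm holds its last target. There are 200 camera calls.

## Working session

There is one attempt and no reset: what is moved stays moved. The work goes in short steps, each a Python script; the robot and the scene stay as the last script left them, time stands still between calls to the robot, and variables do not carry over. Pictures are saved under pics/ and viewed, at most 16 in all, crops included, and the job is handed in when it is done.

```bash
mkdir -p pics; cat > h.py <<'E'
import numpy as np, cv2
from scipy.spatial.transform import Rotation as Rn
from workcell import r, command_gripper, optics
def save(n,img,crop=None,scale=1):
    if crop: img=img[crop[1]:crop[3],crop[0]:crop[2]]
    img=cv2.resize(img,None,fx=scale,fy=scale,interpolation=cv2.INTER_CUBIC)
    cv2.imwrite(f'pics/{n}.png',img[:,:,::-1])
def cloud(cam,d,st=None):
    """world points HxWx3"""
    m=optics.camera_model(cam);K=np.array(m['K'])
    v,u=np.mgrid[:d.shape[0],:d.shape[1]]
    P=np.stack([(u-K[0,2])/K[0,0]*d,(v-K[1,2])/K[1,1]*d,d],-1)
    if cam=='wrist':
        T=np.array(m['tool_from_camera']);P=P@T[:3,:3].T+T[:3,3]
        R=Rn.from_quat(st['eef_rot']).as_matrix();P=P@R.T+np.array(st['eef_pos'])
    else: P=(P-np.array(m['t']))@np.array(m['R'])
    P[d<=0]=np.nan
    return P
def shot(cam):
    st=r.read_state();im,d=optics.get_image(cam);return im,cloud(cam,d,st)
def down(yaw):
    """tool pointing down, tool y (closing line) at angle yaw in world xy"""
    y=np.array([np.cos(yaw),np.sin(yaw),0]);z=np.array([0,0,-1.]);x=np.cross(y,z)
    return Rn.from_matrix(np.stack([x,y,z],1)).as_quat()
E
python3 - <<'E'
from h import *
print(r.tip_extent, r.read_state())
for c in('top','scene'):
    im,P=shot(c);save(c+'0',im,scale=1.25);np.savez(c+'0.npz',im=im,P=P)
    m=optics.camera_model(c);print(c,m['K'][0],(-np.array(m['R']).T@np.array(m['t'])))
E
```

```text
0.025 {'time_s': 0.0, 'joint_positions': array([ 1.14799584e+00,  3.42722767e-01,  1.52503194e+00, -4.00222548e-06,
        1.27539566e+00, -1.46044176e-01]), 'dq': array([ 0.00084657,  0.00029988, -0.00093146,  0.00157842,  0.00017668,
       -0.00187383]), 'tau': array([-2.92592213e-04, -4.33689523e+01, -2.46013069e+01, -2.28027698e-04,
        7.84613367e-03, -6.24227027e-05]), 'eef_pos': array([0.14327439, 0.50462794, 0.21752074]), 'eef_rot': array([ 1.37936335e-01,  9.90440791e-01, -7.48106347e-04, -2.16713640e-04]), 'contact_force': array([0.36648663, 0.64422977, 0.38946628]), 'torque': array([-0.0114083 , -0.00595485, -0.0037732 ]), 'grip_force': 0.0, 'grip_width': 0.08519999490133862}
top [375.98865527   0.         320.62100774] [ 0.3885643  -0.00476193  1.19606484]
scene [387.29422765   0.         312.78298292] [0.87684868 0.5070334  0.7571831 ]
```

View pics/top0.png

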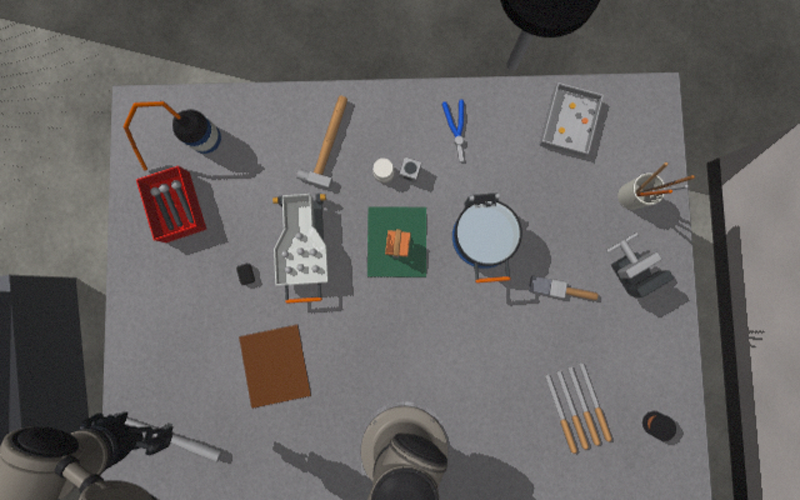

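View pics/scene0.png

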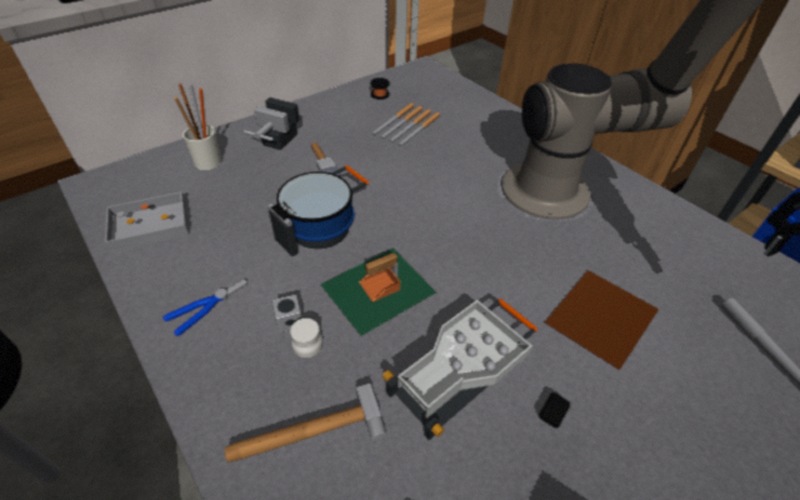

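Seven balls stand in the tray's wide part (around 305,255 in the enlarged top view). The tray handle is at (303,300), the cover handle at (491,280), the scoop on the mat at (398,243), and the polisher's hinge at about (484,198). Next I measure these by colour and depth.

```bash
python3 - <<'E'
from h import *
z=np.load('top0.npz');im,P=z['im'],z['P'];hsv=cv2.cvtColor(im,cv2.COLOR_RGB2HSV)
def seg(name,lo,hi,box,zr,P=P,hsv=hsv):
    x0,y0,x1,y1=[int(b/1.25) for b in box]
    m=np.zeros(hsv.shape[:2],bool);m[y0:y1,x0:x1]=1
    m&=cv2.inRange(hsv,np.array(lo),np.array(hi))>0
    m&=(P[...,2]>zr[0])&(P[...,2]<zr[1])
    Q=P[m];c=np.median(Q,0)
    if len(Q)<3: print(name,len(Q));return
    A=Q[:,:2];mid=(A.min(0)+A.max(0))/2
    rect=cv2.minAreaRect(A.astype(np.float32)*1000)
    w,v=np.linalg.eigh(np.cov((A-A.mean(0)).T))
    print(name,len(Q),'med',c.round(4),'mid',mid.round(4),'zrange',Q[:,2].min().round(3),Q[:,2].max().round(3),'rect',np.round(rect[0],1),np.round(rect[1],1),round(rect[2],1),'axis',np.degrees(np.arctan2(v[1,1],v[0,1])).round(1))
    return Q
org=([3,120,80],[20,255,255])
seg('trayh',*org,(275,290,335,312),(.03,.07))
seg('coverh',*org,(465,268,520,295),(.06,.13))
seg('mat',[45,80,20],[90,255,255],(350,195,440,290),(-.01,.015))
seg('trayhinges',*org,(265,190,335,212),(0.0,.08))
seg('scoop_all',[3,60,40],[25,255,255],(370,215,430,270),(.005,.1))
seg('scoop_hi',[3,30,40],[25,255,255],(370,215,430,270),(.05,.1))
seg('scoop_lo',[3,60,40],[25,255,255],(370,215,430,270),(.003,.03))
seg('tray_all',[0,0,60],[180,60,255],(265,185,335,292),(.03,.09))
seg('bowlrim',[0,0,0],[180,255,255],(448,190,525,270),(.085,.13))
Z=np.load('scene0.npz');hs=cv2.cvtColor(Z['im'],cv2.COLOR_RGB2HSV);PS=Z['P']
print('scene')
seg('trayh',*org,(490,290,540,335),(.03,.07),PS,hs)
seg('coverh',*org,(335,160,375,190),(.06,.13),PS,hs)
seg('mat',[45,80,20],[90,255,255],(315,245,440,335),(-.01,.015),PS,hs)
seg('scoop_hi',[3,30,40],[25,255,255],(350,245,415,305),(.05,.1),PS,hs)
seg('scoop_lo',[3,60,40],[25,255,255],(350,245,415,305),(.003,.03),PS,hs)
save('z0',np.hstack([cv2.resize(im[155:225,290:350],None,fx=5,fy=5,interpolation=cv2.INTER_CUBIC),cv2.resize(Z['im'][195:265,250:350],None,fx=5,fy=5,interpolation=cv2.INTER_CUBIC)]))
E
```

```text
trayh 90 med [0.3737 0.2354 0.0506] mid [0.3732 0.2351] zrange 0.043 0.057 rect [374.1 235.1] [ 9.5 88.3] 2.5 axis 92.1
coverh 85 med [ 0.4122 -0.2168  0.1052] mid [ 0.4124 -0.2162] zrange 0.1 0.11 rect [ 412.1 -216.3] [ 9.1 76.7] 3.9 axis 94.2
mat 2088 med [0.5205 0.0079 0.0029] mid [0.5166 0.0056] zrange -0.005 0.012 rect [516.7   5.9] [147.6 174.2] 88.7 axis 174.5
trayhinges 34 med [0.6252 0.3005 0.0415] mid [0.6257 0.2478] zrange 0.036 0.047 rect [625.6 247.6] [ 12.9 128. ] 3.4 axis 92.8
scoop_all 213 med [0.5055 0.003  0.0296] mid [0.5098 0.0028] zrange 0.005 0.084 rect [508.9   3.6] [59.3 67.9] 81.0 axis 169.7
scoop_hi 101 med [0.5052 0.0048 0.0774] mid [0.5067 0.004 ] zrange 0.063 0.084 rect [506.6   4.3] [13.8 63.3] 82.8 axis 173.1
scoop_lo 190 med [ 0.5122 -0.003   0.0054] mid [0.5116 0.0028] zrange 0.003 0.03 rect [511.9   3.1] [59.6 62. ] 81.5 axis 52.4
tray_all 2499 med [0.5016 0.2441 0.04  ] mid [0.5167 0.2391] zrange 0.031 0.08 rect [514.8 242.1] [241.6 127.1] 2.8 axis -177.5
bowlrim 2412 med [ 0.5249 -0.209   0.104 ] mid [ 0.5266 -0.2101] zrange 0.087 0.111 rect [ 527.2 -210.2] [155.8 183. ] 88.7 axis -175.8
scene
trayh 163 med [0.3767 0.2369 0.0515] mid [0.3755 0.2365] zrange 0.042 0.055 rect [375.3 236.6] [10.3 85.4] 3.3 axis 93.2
coverh 78 med [ 0.4159 -0.2141  0.1052] mid [ 0.4147 -0.2152] zrange 0.098 0.108 rect [ 414.8 -215.3] [10.3 80.3] 4.3 axis 93.7
mat 2355 med [0.547  0.0302 0.0036] mid [0.5174 0.0063] zrange -0.001 0.008 rect [517.3   6.1] [149.9 179.4] 88.4 axis 158.0
scoop_hi 265 med [0.5108 0.008  0.0734] mid [0.5083 0.0046] zrange 0.051 0.081 rect [508.1   5.6] [15.9 64.7] 80.7 axis 171.3
scoop_lo 523 med [0.5098 0.0038 0.0057] mid [ 0.4898 -0.0128] zrange 0.003 0.03 rect [499.1 -15.8] [123.3  81.2] 56.6 axis 163.2
```

View pics/z0.png

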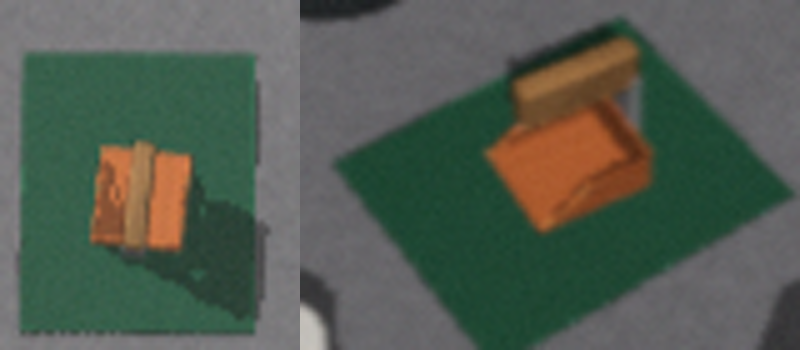

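The scoop's post is on the robot side, so its front points to +x at a yaw of about -8°. The tray's yaw is about 2.7° and the polisher's about 4°. All sizes agree with the given ones. Cover first.

```bash
cat >> h.py <<'E'
def ori(yaw,pitch=0,kind='x',sgn=1):
    """tool down in a local frame (yaw about z, then pitch about y; +pitch = front down). kind: local axis of closing line"""
    c=np.array([1.,0,0]) if kind=='x' else np.array([0,1.,0])
    y=c*sgn;z=np.array([0,0,-1.])
    B=np.stack([np.cross(y,z),y,z],1)
    return Rn.from_matrix(Rn.from_euler('z',yaw).as_matrix()@Rn.from_euler('y',pitch).as_matrix()@B).as_quat()
def tcp(p,q,ahead): return np.array(p)-ahead*Rn.from_quat(q).as_matrix()[:,2]
CY=np.radians(4.0);CH=np.array([0.4135,-0.2155,0.102]);HG=np.array([CH[0]+.196*np.cos(CY),CH[1]+.196*np.sin(CY),.097])
def cover_pt(a):
    rr=.196; a0=.004/.196
    return HG+np.array([-np.cos(CY)*rr*np.cos(a+a0),-np.sin(CY)*rr*np.cos(a+a0),rr*np.sin(a+a0)])
TY=np.radians(2.7);TH=np.array([0.375,0.236,.048]);THG=np.array([TH[0]+.251*np.cos(TY),TH[1]+.251*np.sin(TY),.035])
def tray_w(p,a):
    """tray_corner-frame point -> world at tilt a"""
    q=np.array(p)-[.010,0,-.004]
    return THG+Rn.from_euler('z',TY).as_matrix()@Rn.from_euler('y',a).as_matrix()@q
def plan(poses):
    return [r.solve_ik(p,q) for p,q in poses]
E
python3 - <<'E'
from h import *
print(HG,THG,tray_w([-.241,0,.008],0),tray_w([-.241,0,.008],.25))
for s in(1,-1):
    for a,f in((0,40),(.6,32),(1.2,15),(1.72,0)):
        q=ori(CY,-np.radians(f),'x',s);j=r.solve_ik(tcp(cover_pt(a),q,.012),q);print('cover',s,a,None if j is None else np.round(j,2))
    q=ori(TY,0,'x',s);j=r.solve_ik(tcp(TH,q,.012),q);print('tray',s,None if j is None else np.round(j,2))
for yaw in (-90,90,180,-150,150,-120):
  for s in(1,-1):
    for p in (-15,0,55):
        R=Rn.from_euler('z',np.radians(yaw))*Rn.from_euler('y',np.radians(p))
        o=np.array([.521,-.208,.075])+R.apply([-.036,0,.062]) - Rn.from_euler('z',np.radians(yaw)).apply([.02,0,0])
        q=ori(np.radians(yaw),np.radians(p),'y',s);j=r.solve_ik(tcp(o,q,.008),q);print('dump',yaw,s,p,None if j is None else np.round(j,2))
E
```

```text
[ 0.60902255 -0.20182773  0.097     ] [0.62572136 0.24782372 0.035     ] [0.375 0.236 0.047] [0.38575987 0.23650742 0.10872534]
cover 1 0 [-1.12  0.28  2.33  1.26  0.68 -2.27]
cover 1 0.6 [-0.91  0.08  2.02  0.64  0.83 -1.37]
cover 1 1.2 [-0.59  0.26  1.47  0.17  1.21 -0.7 ]
cover 1 1.72 [-0.42  0.6   0.88 -0.    1.66 -0.49]
tray 1 [ 0.39  0.41  1.95 -0.    0.79  0.34]
cover -1 0 [-1.12  0.28  2.33  1.26  0.68  0.87]
cover -1 0.6 [-0.91  0.08  2.02  0.64  0.83  1.77]
cover -1 1.2 [-0.59  0.26  1.47  0.17  1.21  2.44]
cover -1 1.72 [-0.42  0.6   0.88 -0.    1.66  2.66]
tray -1 [ 0.39  0.41  1.95 -0.    0.79 -2.8 ]
dump -90 1 -15 [-0.24  0.44  1.67 -0.3   1.   -0.08]
dump -90 1 0 [-0.43  0.44  1.58 -0.    1.12 -0.43]
dump -90 1 55 [-0.86  0.89  1.14  0.59  1.88 -0.91]
dump -90 -1 -15 [-0.24  0.44  1.67 -0.3   1.    3.06]
dump -90 -1 0 [-0.43  0.44  1.58 -0.    1.12  2.72]
dump -90 -1 55 [-0.86  0.89  1.14  0.59  1.88  2.23]
dump 90 1 -15 [-0.73  0.63  1.33  0.2   1.37  2.35]
dump 90 1 0 [-0.6   0.51  1.46 -0.    1.17  2.54]
dump 90 1 55 None
dump 90 -1 -15 [-0.73  0.63  1.33  0.2   1.3
[... 650 characters left out ...]
.18 -2.53]
dump -150 -1 55 [-1.08  0.51  1.99  1.15  1.11  2.3 ]
dump 150 1 -15 [-0.52  0.78  1.03  0.    1.59  1.58]
dump 150 1 0 [-0.52  0.57  1.36 -0.    1.21  1.58]
dump 150 1 55 [-0.51  0.34  2.41  3.16  0.56 -1.58]
dump 150 -1 -15 [-0.52  0.78  1.03  0.    1.59 -1.57]
dump 150 -1 0 [-0.52  0.57  1.36 -0.    1.21 -1.56]
dump 150 -1 55 [-0.51  0.34  2.41  3.16  0.56  1.56]
dump -120 1 -15 [-0.25  0.57  1.43 -0.27  1.23  0.38]
dump -120 1 0 [-0.42  0.49  1.5  -0.    1.15  0.11]
dump -120 1 55 [-1.01  0.7   1.57  0.82  1.49 -0.82]
dump -120 -1 -15 [-0.25  0.57  1.43 -0.27  1.23 -2.76]
dump -120 -1 0 [-0.42  0.49  1.5  -0.    1.15 -3.03]
dump -120 -1 55 [-1.01  0.7   1.57  0.82  1.49  2.32]
```

```bash
cat >> h.py <<'E'
def cover_pose(a,s=-1,f0=30,back=0,da=0):
    q=ori(CY,-np.radians(f0*(1-min(max(a,0),1.72)/1.72)),'x',s);return tcp(cover_pt(a),q,.012+back),q
def info(*t):
    s=r.read_state();print(*t,'t',round(s['time_s'],1),'p',s['eef_pos'].round(4),'F',s['contact_force'].round(1),'w',round(s['grip_width'],4),'gf',round(s['grip_force'],1))
E
python3 - <<'E'
from h import *
command_gripper(.028)
p,q=cover_pose(0,back=.08);r.reach(p,q)
p,q=cover_pose(0);hit=r.move_straight(p,q,.08,max_force=8);info('at',hit)
command_gripper(0,40);info('grip')
for a in np.arange(.12,1.73,.16):
    p,q=cover_pose(a);h=r.move_straight(p,q,.12,max_force=20)
    if h: info('hit',a);break
info('arc')
h=r.move_straight(*cover_pose(1.72),.05,max_force=12);info('end',h)
im,P=shot('scene');save('cov',im)
E
```

```text
at False t 4.5 p [ 0.4076 -0.2161  0.1117] F [ 0.1  0.  -0.5] w 0.028 gf 0.0
grip t 4.9 p [ 0.4075 -0.216   0.1116] F [-0.3  0.3 -0.6] w -0.0001 gf 0.0
arc t 9.4 p [ 0.6412 -0.1997  0.3018] F [-0.4 -0.5  0.2] w 0.0001 gf 0.0
end False t 9.7 p [ 0.6413 -0.1997  0.3029] F [ 0.1 -0.6 -0.2] w -0.0 gf 0.0
```

View pics/cov.png

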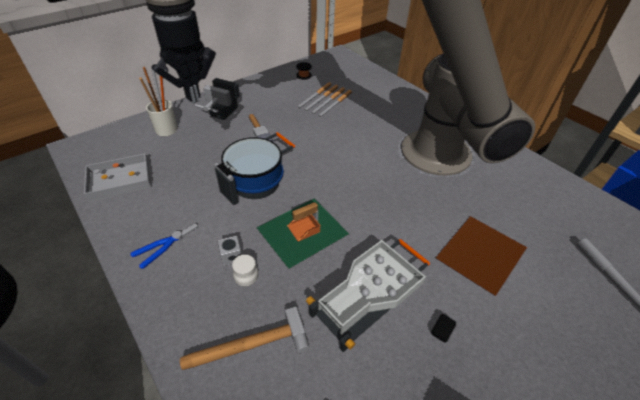

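The fingers closed on nothing, because the bar was too near the tips. The scene is unchanged: bowl at (253,165), cover still shut with its handle at (285,142). I'll measure the bar again with the wrist camera and grasp deeper.

```bash
cat >> h.py <<'E'
def orange(cam,near,rad,zr):
    im,P=shot(cam);hsv=cv2.cvtColor(im,cv2.COLOR_RGB2HSV)
    m=(cv2.inRange(hsv,np.array([3,120,70]),np.array([20,255,255]))>0)&(np.linalg.norm(P[...,:2]-np.array(near)[:2],axis=-1)<rad)&(P[...,2]>zr[0])&(P[...,2]<zr[1])
    Q=P[m]
    if len(Q)<10: print('few',len(Q));return im,None
    rc=cv2.minAreaRect((Q[:,:2]*1000).astype(np.float32))
    print(cam,len(Q),'mid',np.round(rc[0],1),np.round(rc[1],1),round(rc[2],1),'ztop',np.percentile(Q[:,2],[5,50,95]).round(4));return im,Q
E
python3 - <<'E'
from h import *
command_gripper(.028)
r.reach(*cover_pose(.8,back=.15))
p,q=cover_pose(0,back=.10);r.reach(p,q);info()
im,Q=orange('wrist',CH,.08,(.07,.15));save('w1',im)
E
```

```text
t 11.9 p [ 0.3587 -0.2205  0.1987] F [ 0.5 -0.2  0.1] w 0.0279 gf 0.0
wrist 942 mid [ 411.8 -215.6] [10.1 81.2] 3.0 ztop [0.1017 0.1053 0.107 ]
```

View pics/w1.png

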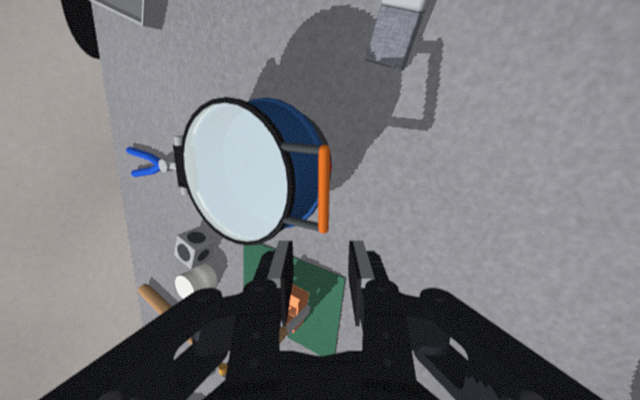

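The bar (column 324) lies midway between the fingers (283 and 358), so the aim is right and only the depth was short. I go 8 mm deeper.

```bash
sed -i 's/CH=np.array(\[0.4135/CH=np.array([0.4130/; s/\.012+back/.004+back/' h.py
python3 - <<'E'
from h import *
p,q=cover_pose(0);hit=r.move_straight(p,q,.1,max_force=8);info('at',hit)
command_gripper(0,40);info('grip')
if r.read_state()['grip_width']>.005:
    for a in np.arange(.12,1.73,.16):
        h=r.move_straight(*cover_pose(a),.12,max_force=20)
        if h: info('hit',a);break
    info('arc',a, r.read_state()['grip_force'])
    h=r.move_straight(*cover_pose(1.74),.05,max_force=12);info('end',h)
E
```

```text
at False t 13.2 p [ 0.4111 -0.2158  0.1048] F [ 0.7 -0.2 -0. ] w 0.0279 gf 0.0
grip t 13.6 p [ 0.411  -0.2158  0.1046] F [ 0.1 -0.2 -0.1] w -0.0 gf 0.0
```

```bash
python3 - <<'E'
from h import *
im,Q=orange('wrist',CH,.08,(.07,.2));im2,_=shot('scene')
save('w2',np.hstack([im[100:400,150:500],cv2.resize(im2[100:230,190:340],(350,300))]))
E
```

```text
wrist 1234 mid [ 409.8 -236.9] [15.8 38.6] 3.6 ztop [0.1015 0.1054 0.107 ]
```

View pics/w2.png

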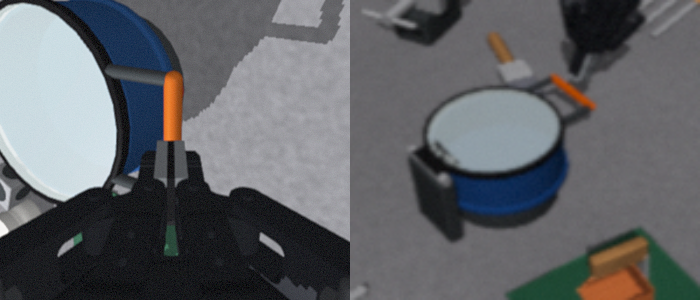

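The bar runs in the plane between the fingers but below their tips. I check fingertip and bar in tool coordinates.

```bash
python3 - <<'E'
from h import *
st=r.read_state();im,d=optics.get_image('wrist');P=cloud('wrist',d,st)
R=Rn.from_quat(st['eef_rot']).as_matrix();T=(P-st['eef_pos'])@R
print('toolz',R[:,2],'tooly',R[:,1],st['eef_pos'],cover_pose(0))
hsv=cv2.cvtColor(im,cv2.COLOR_RGB2HSV);m=cv2.inRange(hsv,np.array([3,120,70]),np.array([20,255,255]))>0
m[:,:250]=0;m[:,380:]=0
Q=T[m&(d<.4)];print('bar tool',np.percentile(Q,[5,50,95],axis=0).round(4))
for v in range(215,300,8): print(v,T[v,316:332:5].round(3).tolist())
print(optics.camera_model('wrist'))
E
```

```text
toolz [ 0.49887287  0.03469213 -0.86598055] tooly [-0.86387202 -0.06039437 -0.50007765] [ 0.41103245 -0.21569461  0.10455003] (array([ 0.41104559, -0.21563667,  0.10446382]), array([ 0.70643343, -0.65875983,  0.17651416, -0.18928827]))
bar tool [[nan nan nan]
 [nan nan nan]
 [nan nan nan]]
215 [[0.016, -0.003, 0.001], [0.017, -0.0, -0.001], [0.017, 0.002, -0.001], [0.016, 0.005, 0.001]]
223 [[0.012, -0.003, -0.001], [nan, nan, nan], [0.012, 0.002, -0.001], [0.011, 0.005, 0.002]]
231 [[0.007, -0.003, 0.001], [0.008, -0.0, -0.001], [0.008, 0.002, -0.0], [0.007, 0.005, 0.002]]
239 [[0.003, -0.003, -0.001], [0.003, -0.0, -0.002], [0.003, 0.002, -0.002], [0.002, 0.005, 0.002]]
247 [[0.01, -0.003, -0.025], [0.01, -0.0, -0.025], [0.01, 0.002, -0.025], [0.01, 0.004, -0.025]]
255 [[0.01, -0.003, -0.032], [0.01, -0.0, -0.033], [0.01, 0.002, -0.032], [0.01, 0.004, -0.032]]
263 [[0.011, -0.003, -0.041], [0.01, -0.0, -0.04], [0.011, 0.002, -0.04], [0.011, 0.004, -0.04]]
271 [[0.011, -0.002, -0.047], [0.01, -0.0, -0.046], [0.011, 0.002, -0.047], [0.011, 0.004, -0.047]]
279 [[0.009, -0.002, -0.05], [0.01, -0.0, -0.051], [nan, nan, nan], [0.01, 0.003, -0.051]]
287 [[0.007, -0.002, -0.052], [0.006, -0.0, -0.051], [0.011, 0.001, -0.058], [0.011, 0.003, -0.059]]
295 [[0.006, -0.002, -0.056], [0.002, -0.0, -0.05], [0.008, 0.001, -0.059], [0.011, 0.003, -0.063]]
{'K': array([[312.14589265,   0.        , 320.42213888],
       [  0.        , 312.14589265, 196.95544605],
       [  0.        ,   0.        ,   1.        ]]), 'tool_from_camera': array([[-1.05969540e-03, -9.54220939e-01, -2.99100781e-01,
         7.55915523e-02],
       [ 9.99999437e-01, -9.93391220e-04, -3.73720533e-04,
        -5.99437418e-04],
       [ 5.94878678e-05, -2.99101009e-01,  9.54221454e-01,
        -1.55998416e-01],
       [ 0.00000000e+00,  0.00000000e+00,  0.00000000e+00,
         1.00000000e+00]])}
```

The camera puts the closed fingertips about 22 mm behind the reported TCP, against 25 mm ahead in the text. A touch on the bare table will settle it.

```bash
python3 - <<'E'
from h import *
p,q=cover_pose(0,back=.08);r.move_straight(p,q,.15)
q=down(np.pi/2)
r.reach([.40,-.08,.08],q);info()
h=r.move_straight([.40,-.08,-.03],q,.04,max_force=5);info('touch',h)
r.move_straight([.40,-.08,.08],q,.2)
E
```

```text
t 17.3 p [ 0.4    -0.0801  0.08  ] F [-0.9 -0.4  0.2] w 0.0001 gf 0.0
touch True t 19.4 p [ 0.4    -0.08   -0.0131] F [-2.   1.5  8.9] w -0.0002 gf 4.9
```

The tips touched with the TCP at z = -0.013, so the real fingers end 38 mm short of what the reported TCP says. The camera agrees. I correct for that in the helper and grasp the bar again.

```bash
sed -i 's/def tcp(p,q,ahead): return np.array(p)-ahead\*/OFF=.038  # real fingers end this much short of the reported TCP\ndef tcp(p,q,ahead): return np.array(p)-(ahead-OFF)*/; s/\.004+back/.008+back/' h.py
python3 - <<'E'
from h import *
command_gripper(.028)
r.reach(*cover_pose(0,back=.07))
p,q=cover_pose(0);hit=r.move_straight(p,q,.1,max_force=8);info('at',hit)
command_gripper(0,40);info('grip')
if r.read_state()['grip_width']>.005:
    for a in np.arange(.12,1.73,.16):
        h=r.move_straight(*cover_pose(a),.12,max_force=20)
        if h: info('hit',a);break
    info('arc',a)
    h=r.move_straight(*cover_pose(1.74),.05,max_force=12);info('end',h)
    save('cov2',shot('scene')[0],(100,0,420,260),2)
E
```

```text
at False t 24.1 p [ 0.428  -0.2144  0.0751] F [0.3 0.6 0.3] w 0.0279 gf 0.0
grip t 24.4 p [ 0.427  -0.2148  0.0749] F [-6.2 -1.8 -1.1] w 0.0085 gf 39.0
hit 1.7200000000000002 t 28.7 p [ 0.6404 -0.2013  0.2607] F [-3.8  0.8  6. ] w 0.0085 gf 41.6
arc 1.7200000000000002 t 28.7 p [ 0.6404 -0.2013  0.2607] F [-3.8  0.8  6. ] w 0.0085 gf 41.6
end False t 28.9 p [ 0.6407 -0.2011  0.2607] F [-18.9  -4.6  10.4] w 0.0084 gf 42.3
```

View pics/cov2.png

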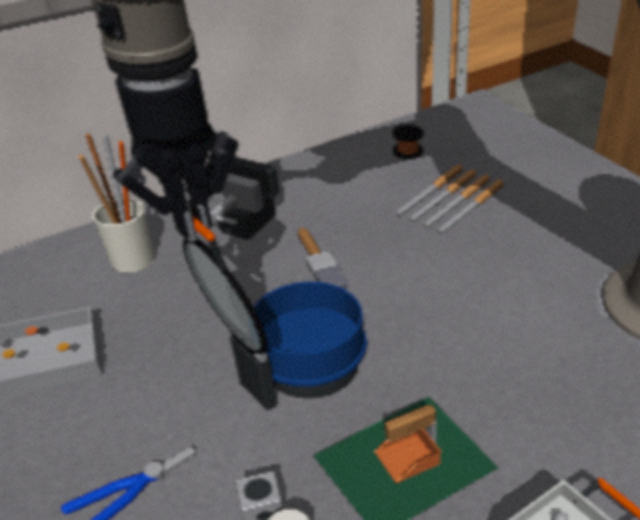

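The cover leans back on its stop, held at the handle at (205,228). I release it, then lift the tray.

```bash
python3 - <<'E'
from h import *
st=r.read_state();command_gripper(.03)
r.move_straight(st['eef_pos']+[0,0,.08],None,.15)
q=ori(TY,0,'x',1)
H=lambda a:tray_w([-.241,0,.008],a)
r.reach(tcp(H(0)+[0,0,.10],q,.008),q)
im,Q=orange('wrist',H(0),.07,(.02,.08))
h=r.move_straight(tcp(H(0),q,.010),q,.1,max_force=8);info('at',h)
command_gripper(0,40);info('grip')
for a in (.06,.12,.18,.23,.25,.27):
    h=r.move_straight(tcp(H(a),q,.010),q,.04,max_force=25);info(a,h)
    if h:break
im,P=shot('top');np.savez('top1.npz',im=im,P=P)
save('tilt',np.hstack([cv2.resize(im[130:260,190:440],(750,390))]))
E
```

```text
wrist 1320 mid [374.1 238. ] [ 9.  88.2] 2.8 ztop [0.0496 0.0516 0.053 ]
at False t 33.2 p [0.3754 0.2362 0.0194] F [ 0.  -1.1  0.6] w 0.0304 gf 0.0
grip t 33.5 p [0.374  0.236  0.0195] F [-4.   1.1  5.5] w 0.0084 gf 39.0
0.06 False t 34.0 p [0.3751 0.236  0.0346] F [-5.7  2.9  0.5] w 0.0083 gf 39.5
0.12 False t 34.6 p [0.3771 0.2361 0.0496] F [-6.3  2.7  1.4] w 0.0083 gf 39.5
0.18 False t 35.1 p [0.38   0.2363 0.0644] F [-5.7  3.   1.8] w 0.0079 gf 39.6
0.23 False t 35.5 p [0.383  0.2364 0.0765] F [-6.8  2.5  2.9] w 0.0087 gf 39.6
0.25 False t 35.8 p [0.3844 0.2365 0.0814] F [-7.4  1.9  2.1] w 0.0083 gf 39.7
0.27 True t 36.0 p [0.3847 0.2362 0.0842] F [1.3 0.3 1.6] w 0.0079 gf 42.5
```

View pics/tilt.png

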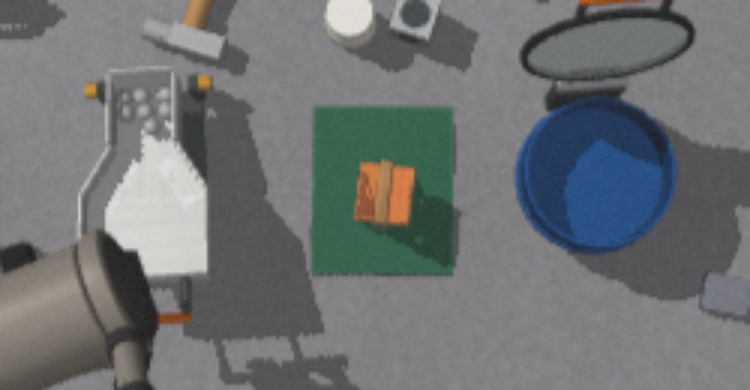

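All seven balls are piled in the neck (around 145,103), and the open bowl is at (597,172). I let go of the tray and take the scoop, after a wrist look.

```bash
python3 - <<'E'
from h import *
z=np.load('top1.npz');im,P=z['im'],z['P'];hsv=cv2.cvtColor(im,cv2.COLOR_RGB2HSV)
m=(cv2.inRange(hsv,np.array([95,100,30]),np.array([130,255,255]))>0)&(P[...,2]>.088)&(P[...,2]<.103)&(np.linalg.norm(P[...,:2]-[.52,-.21],axis=-1)<.1)
print('bowl',np.round(cv2.minEnclosingCircle((P[m][:,:2]*1000).astype(np.float32)),1) if 0 else cv2.minEnclosingCircle((P[m][:,:2]*1000).astype(np.float32)),m.sum())
st=r.read_state();command_gripper(.03);r.move_straight(st['eef_pos']+[-.0,0,.10],None,.15);info('rel')
S=np.array([.5075,.0047,.065]);y=np.radians(-8.2)
q=ori(y,0,'y',1)
r.reach(tcp(S+[0,0,.13],q,.008),q);command_gripper(.05)
im,P=shot('wrist');hsv=cv2.cvtColor(im,cv2.COLOR_RGB2HSV)
m=(P[...,2]>.07)&(P[...,2]<.09)&(np.linalg.norm(P[...,:2]-S[:2],axis=-1)<.06);Q=P[m]
print('handle',len(Q),cv2.minAreaRect((Q[:,:2]*1000).astype(np.float32)),np.median(Q[:,2]))
# tray tilt check + balls from top
im,P=shot('top');save('t2',im,(200,130,300,260),4)
mm=(P[...,0]>.38)&(P[...,0]<.46)&(P[...,1]>.21)&(P[...,1]<.26);
o=THG
Q=P[(P[...,0]>.45)&(P[...,0]<.49)&(P[...,1]>.22)&(P[...,1]<.25)];A=np.c_[Q[:,0],np.ones(len(Q))];print('tray slope',np.arctan(np.linalg.lstsq(A,Q[:,2],rcond=None)[0][0]),'z mean',Q.mean(0),tray_w([-.14,0,0],.25),tray_w([-.17,0,0],.25))
E
```

```text
bowl ((519.6728515625, -209.46795654296875), 74.86109161376953) 228
rel t 37.2 p [0.3842 0.236  0.1834] F [-0.1 -0.   0.1] w 0.0302 gf 0.0
handle 839 ((498.5062255859375, 53.875938415527344), (14.5172758102417, 43.286399841308594), 68.83557891845703) 0.07808567208615722
tray slope -0.2885392231120054 z mean [0.4706528  0.23484384 0.07914788] [0.48153435 0.24102403 0.07598624] [0.45249925 0.23965477 0.08340836]
```

View pics/t2.png

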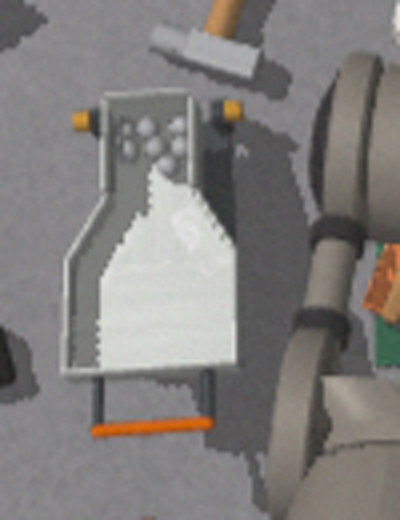

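The tray stays tilted with the balls in the neck (around 155,140). The scoop was just knocked to about (0.50, 0.05), so I measure it again from above.

```bash
python3 - <<'E'
from h import *
S=np.array([.49,.058,.065]);q=ori(np.radians(-21),0,'y',1)
r.reach(tcp(S+[0,0,.14],q,.008),q)
im,P=shot('wrist');save('w3',im)
m=(P[...,2]>.068)&(P[...,2]<.09)&(np.linalg.norm(P[...,:2]-S[:2],axis=-1)<.09);Q=P[m]
print('handle',len(Q),cv2.minAreaRect((Q[:,:2]*1000).astype(np.float32)),np.median(Q[:,2]))
E
```

```text
handle 1188 ((488.3655700683594, 57.911170959472656), (13.744049072265625, 63.19219970703125), 68.50125885009766) 0.078147588613948
```

View pics/w3.png

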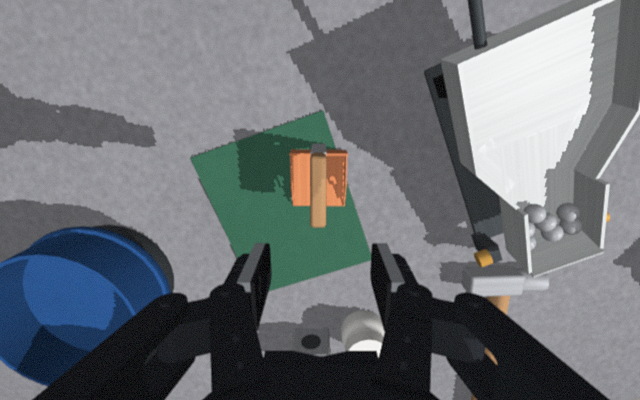

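The scoop is upright on the mat, its post (318,148) on the robot side. The handle is at (0.4884, 0.0579) with yaw -21.5°. Both neck walls are in view, so I check the neck's centre line from this pose before gripping.

```bash
cat >> h.py <<'E'
GA=.008
def scoop_pose(tip,yaw,pitch):
    R=Rn.from_euler('z',yaw)*Rn.from_euler('y',pitch)
    q=ori(yaw,pitch,'y',1);return tcp(np.array(tip)+R.apply([-.036,0,.062]),q,GA),q
def to_tray(P,a=.25):
    R=Rn.from_euler('z',TY).as_matrix()@Rn.from_euler('y',a).as_matrix()
    return (P-THG)@R+[.010,0,-.004]
E
python3 - <<'E'
from h import *
for i in range(1):
    im,P=shot('wrist');T=to_tray(P)
    for x0,x1 in((-.055,-.04),(-.04,-.025),(-.025,-.01)):
        m=(T[...,0]>x0)&(T[...,0]<x1)&(np.abs(T[...,1])<.06)&(T[...,2]>.026)&(T[...,2]<.045)
        ys=T[m][:,1];print(x0,len(ys),'left rim',np.percentile(ys[ys>0],[5,50,95]).round(4) if (ys>0).any() else None,'right',np.percentile(ys[ys<0],[5,50,95]).round(4) if (ys<0).any() else None,'z',np.percentile(T[m][:,2],[50,95]).round(4))
    f=(T[...,0]>-.19)&(T[...,0]<-.12)&(np.abs(T[...,1])<.02);print('floor z',np.percentile(T[f][:,2],[10,50,90]).round(4))
    e=(np.abs(T[...,1])<.025)&(T[...,0]>-.03)&(T[...,0]<.03)&(T[...,2]>.027)&(T[...,2]<.045);print('end wall rim x',np.percentile(T[e][:,0],[5,50,95]).round(4))
S=[.4884,.0579,.065];q=ori(np.radians(-21.5),0,'y',1)
h=r.move_straight(tcp(S,q,GA),q,.08,max_force=8);info('at',h)
command_gripper(0,100);info('grip')
r.move_straight(tcp(np.array(S)+[0,0,.12],q,GA),q,.12);info('lift')
im,P=shot('scene');save('held',im,(180,80,420,320),2)
Q=[(-.105,0,.06,.25),(-.09,0,0,.25),(-.0,0,0,.25)]
for x,y,zz,p in Q+[(0,0,0,-.2),(0,0,.1,-.2)]:
    print(x,zz,p,np.round(r.solve_ik(*scoop_pose(tray_w([x,y,zz],.25),TY,p)),2))
E
```

```text
-0.055 254 left rim [0.0319 0.0329 0.0354] right [-0.0338 -0.0331 -0.0307] z [0.0314 0.0333]
-0.04 236 left rim [0.032  0.0329 0.035 ] right [-0.0338 -0.0331 -0.0306] z [0.0314 0.0333]
-0.025 222 left rim [0.0319 0.0328 0.0352] right [-0.0337 -0.0332 -0.0309] z [0.0313 0.0334]
floor z [-0.0005  0.0007  0.0016]
end wall rim x [0.0075 0.0095 0.0121]
at False t 41.8 p [0.4887 0.0579 0.0354] F [-0.7  0.2 -0. ] w 0.0503 gf 0.0
grip t 42.2 p [0.4885 0.0578 0.0352] F [-0.4 -0.3  1.4] w 0.0128 gf 97.4
lift t 43.3 p [0.4879 0.0579 0.1543] F [-0.2  0.  -2.1] w 0.0126 gf 97.4
-0.105 0.06 0.25 [ 0.28  0.59  1.29  0.06  1.5  -1.35]
-0.09 0 0.25 [ 0.28  0.65  1.37  0.06  1.37 -1.36]
-0.0 0 0.25 [ 0.25  0.82  1.09  0.05  1.47 -1.38]
0 0 -0.2 [ 0.31  0.58  1.61 -0.07  0.75 -1.26]
0 0.1 -0.2 [ 0.3   0.51  1.44 -0.06  1.   -1.29]
```

View pics/held.png

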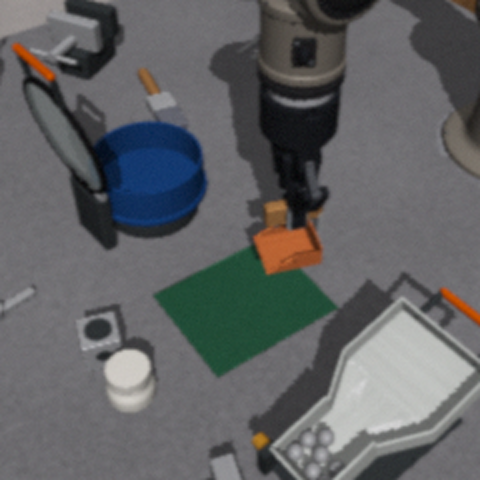

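The neck is centred to within 0.5 mm and the scoop is held firmly, pan at (288,250). Now I scoop: touch the floor, slide to the end wall, roll the front up along the wall, then lift.

```bash
cat >> h.py <<'E'
A=.25
def scoop_run(x0=-.09,x1=-.003,F=12,dp=.02,y=0):
    go=lambda x,z,p,sp=.08,mf=None:r.move_straight(*scoop_pose(tray_w([x,y,z],A),TY,p),sp,max_force=mf)
    r.reach(*scoop_pose(tray_w([x0,y,.07],A),TY,A+dp))
    go(x0,.012,A+dp,.1)
    h=go(x0,-.008,A+dp,.02,4)
    # where the tip is now, in the tray frame
    s=r.read_state();p0,_=scoop_pose(tray_w([x0,y,0],A),TY,A+dp)
    zf=((s['eef_pos']-p0)@Rn.from_euler('zy',[TY,A]).as_matrix())[2];info('floor',h,round(zf,4))
    h=go(x1,zf+.0005,A+dp,.05,F);s=r.read_state()
    p0,_=scoop_pose(tray_w([0,y,0],A),TY,A+dp)
    xe=((s['eef_pos']-p0)@Rn.from_euler('zy',[TY,A]).as_matrix())[0];info('slid',h,'x',round(xe,4))
    return zf,xe
def roll_up(zf,xe,y=0,th1=.5,n=5):
    for th in np.linspace(0,th1,n+1)[1:]:
        z=.062*np.sin(th)
        r.move_straight(*scoop_pose(tray_w([min(xe,-.003)+z*.24,y,zf+z+.001],A),TY,A-th),.04)
    info('rolled')
E
python3 - <<'E'
from h import *
zf,xe=scoop_run()
im,P=shot('wrist');save('sc1',im,(120,0,520,400),1.4)
E
```

```text
floor True -0.0018 t 45.6 p [0.5032 0.242  0.1024] F [0.2 0.3 0.6] w 0.0128 gf 98.1
slid True x -0.0079 t 47.1 p [0.5831 0.2457 0.0834] F [ 1.1 -0.1  3.9] w 0.0127 gf 98.3
```

View pics/sc1.png

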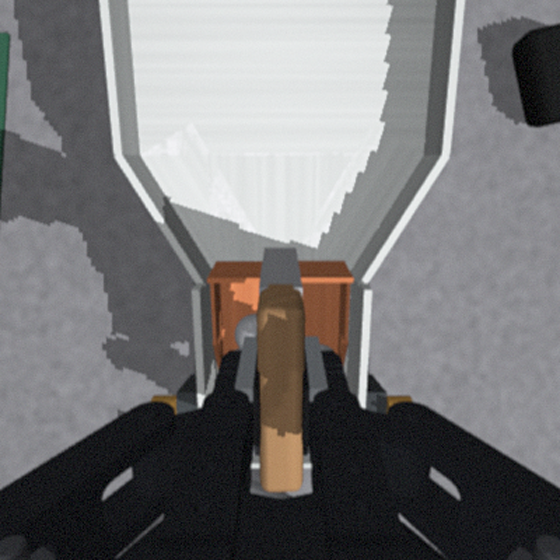

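The pan is seated in the neck to within 8 mm of the end wall, and a ball is visible in it at (250,330). I push a touch further, roll up, lift, and look.

```bash
python3 - <<'E'
from h import *
h=r.move_straight(*scoop_pose(tray_w([-.001,0,-.0015],A),TY,A+.02),.03,max_force=15)
p0,_=scoop_pose(tray_w([0,0,0],A),TY,A+.02)
xe=((r.read_state()['eef_pos']-p0)@Rn.from_euler('zy',[TY,A]).as_matrix())[0];info(h,xe)
roll_up(-.0018,xe)
s=r.read_state();q=s['eef_rot']
r.move_straight(s['eef_pos']+[-.005,0,.15],None,.1);info('up')
im,P=shot('top');save('sc2',im,(200,130,300,260),4)
i2,_=shot('scene');save('sc2s',np.hstack([cv2.resize(im[130:260,200:300],(400,520)),cv2.resize(i2[150:350,300:454],(400,520))]))
E
```

```text
False -0.001299533825972026 t 47.5 p [0.5896 0.2462 0.0819] F [-3.5 -0.5 11.4] w 0.013 gf 99.5
rolled t 48.9 p [0.5855 0.2459 0.0903] F [-0.1 -0.3 -2.9] w 0.0125 gf 97.8
up t 50.5 p [0.5802 0.2458 0.2394] F [ 0.8  0.4 -3.3] w 0.0123 gf 97.8
```

View pics/sc2s.png

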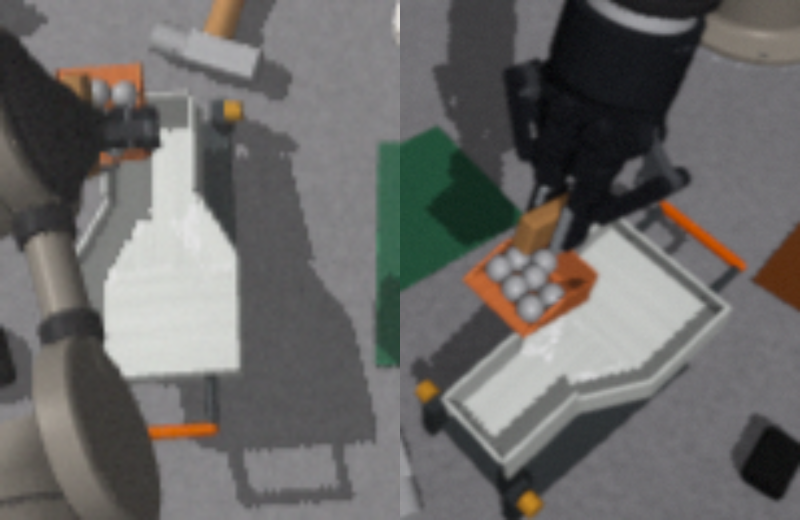

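All seven balls lie in the pan (at (525,280)) and the tray is empty. I carry them level to the bowl and tip.

```bash
python3 - <<'E'
from h import *
d=np.radians
for tip,yaw,p,sp in [((.60,.15,.19),-15,-.25,.08),((.56,.07,.20),-40,-.25,.08),((.53,-.04,.20),-65,-.25,.08),((.52,-.13,.19),-90,-.25,.08),((.52,-.195,.135),-90,-.25,.08)]:
    r.move_straight(*scoop_pose(tip,d(yaw),p),sp)
info('over')
for z,p in [(.128,0),(.118,.2),(.11,.4),(.10,.6),(.095,.8),(.095,.95)]:
    r.move_straight(*scoop_pose((.52,-.195,z),d(-90),p),.05)
r.hold(.5);info('tipped')
for z,p in [(.12,.5),(.15,0)]: r.move_straight(*scoop_pose((.52,-.195,z),d(-90),p),.08)
r.move_straight(*scoop_pose((.52,-.08,.20),d(-90),0),.15)
r.move_straight(*scoop_pose((.52,.03,.20),d(-50),0),.15)
info('back')
i2,_=shot('scene');im,_=shot('top')
save('dump',np.hstack([cv2.resize(im[130:230,330:430],(400,400)),cv2.resize(i2[80:280,170:370],(400,400))]))
E
```

```text
over t 56.8 p [ 0.5203 -0.152   0.1575] F [-1.2 -0.3 -3.1] w 0.0125 gf 97.6
tipped t 59.5 p [ 0.5201 -0.1999  0.1432] F [ 0.5 -1.  -1.6] w 0.0127 gf 97.9
back t 62.5 p [0.497  0.0568 0.2318] F [ 0.1  0.5 -1.2] w 0.0124 gf 97.7
```

View pics/dump.png

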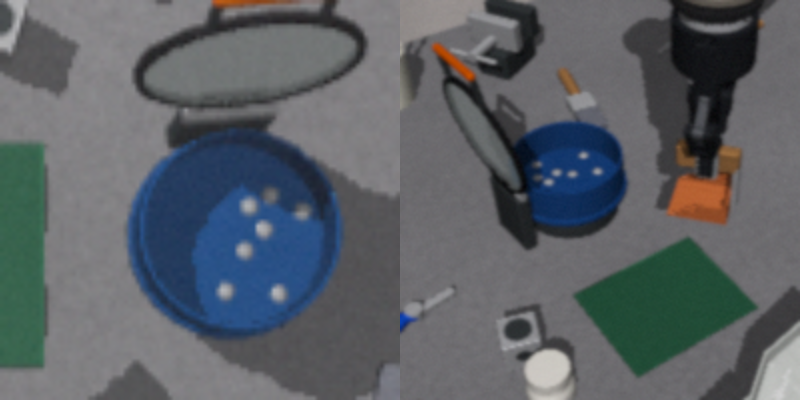

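All seven balls are in the bowl (left picture) and the pan is empty. I set the scoop down, then lower the tray.

```bash
python3 - <<'E'
from h import *
y=np.radians(-8);M=np.array([.5168,.006,0])
q=ori(y,0,'y',1);f=lambda z:tcp(M+[0,0,z],q,GA)
r.move_straight(f(.12),q,.12);h=r.move_straight(f(.060),q,.03,max_force=4);info('down',h)
r.hold(.2);command_gripper(.045);r.move_straight(f(.17),q,.12);info('scoop left')
H=lambda a:tray_w([-.241,0,.008],a)
q=ori(TY,0,'x',1);command_gripper(.03)
r.reach(tcp(H(.25)+[0,0,.10],q,.010),q)
h=r.move_straight(tcp(H(.255),q,.010),q,.1,max_force=8);info('at',h)
command_gripper(0,40);info('grip')
for a in (.2,.15,.1,.05,.02,0,-.015):
    h=r.move_straight(tcp(H(a),q,.010),q,.04,max_force=20)
    if h:break
info('tray',a,h)
command_gripper(.03);r.move_straight(tcp(H(0)+[0,0,.12],q,.010),q,.15)
orange('wrist',H(0),.07,(.02,.12))
im,P=shot('top');save('lev',np.hstack([cv2.resize(im[130:260,190:390],(750,488))]))
hs=(P[...,2]>.07)&(P[...,2]<.09)&(np.linalg.norm(P[...,:2]-M[:2],axis=-1)<.06);Q=P[hs];print('scoop',len(Q),cv2.minAreaRect((Q[:,:2]*1000).astype(np.float32)),Q[:,2].min(),np.median(Q[:,2]),Q[:,2].max())
orange('top',cover_pt(1.72),.08,(.2,.35))
E
```

```text
down True t 65.7 p [0.5169 0.0059 0.0351] F [ 0.2 -0.1  4.4] w 0.0125 gf 98.6
scoop left t 67.3 p [0.5163 0.0061 0.1393] F [ 0.   0.3 -0.4] w 0.045 gf 0.0
at False t 70.5 p [0.3865 0.2367 0.0824] F [0.7 0.  0.9] w 0.0301 gf 0.0
grip t 70.8 p [0.3806 0.2362 0.0813] F [-15.5   3.5   4.7] w 0.0059 gf 37.5
tray 0.05 True t 72.5 p [0.377  0.2362 0.0385] F [-2.1 -0.5 12.7] w 0.0001 gf 6.5
wrist 1171 mid [374.8 238.2] [ 9.4 87.8] 2.4 ztop [0.049  0.0516 0.0531]
scoop 97 ((517.3082275390625, 5.004929542541504), (13.839529037475586, 61.712520599365234), 81.59552764892578) 0.07215819142668783 0.07756022148177315 0.08278899370021552
top 131 mid [ 640.4 -200.9] [ 9.4 78.5] 4.2 ztop [0.2893 0.2939 0.2971]
```

View pics/lev.png

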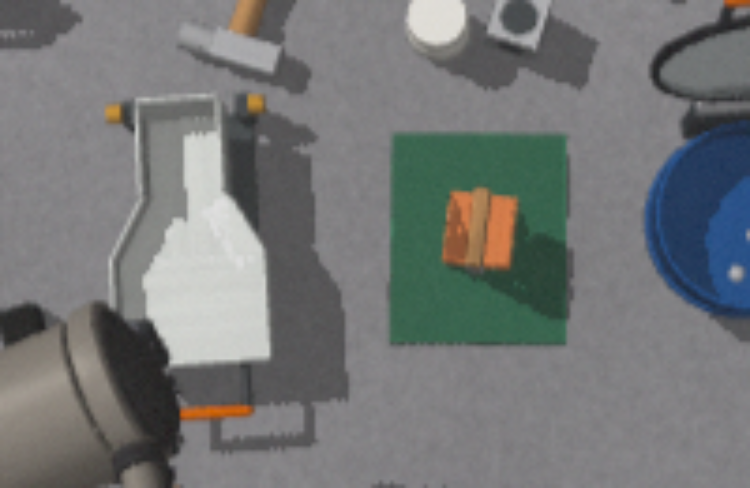

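The scoop stands at (478,230), about 1 mm from the mat's centre. The tray handle is back at its original height, so the tray is level. Now the cover.

```bash
python3 - <<'E'
from h import *
print(cover_pt(1.72))
p,q=cover_pose(1.72)
r.reach(p+[-.1,.05,.16],q);r.reach(p+[0,0,.10],q)
h=r.move_straight(p,q,.1,max_force=8);info('at',h)
command_gripper(0,60);info('grip')
if r.read_state()['grip_width']>.005:
    for a in list(np.arange(1.56,.2,-.16))+[.1,.05,.02,0,-.01]:
        h=r.move_straight(*cover_pose(a),.10 if a>.3 else .04,max_force=20)
        if h: info('hit',a);break
    info('low')
    im,Q=orange('wrist',CH,.08,(.07,.2))
    i2,_=shot('scene');save('shut',i2,(150,80,470,320),2)
E
```

```text
[ 0.64152672 -0.19951986  0.29018747]
at False t 77.6 p [ 0.6418 -0.1997  0.2613] F [-0.6  0.2  0. ] w 0.0297 gf 0.0
grip t 77.9 p [ 0.6405 -0.1997  0.261 ] F [-5.7  0.9  2.9] w 0.0075 gf 58.5
hit 0.4400000000000006 t 81.3 p [ 0.4518 -0.2112  0.1697] F [-3.2 -2.3  1.3] w 0.0075 gf 63.6
low t 81.3 p [ 0.4518 -0.2112  0.1697] F [-3.2 -2.3  1.3] w 0.0075 gf 63.6
wrist 50 mid [ 441.8 -215.2] [11.3 75.7] 3.3 ztop [0.1987 0.1996 0.2   ]
```

It stopped on a force step at about 0.5 rad while still holding the bar; the standing force is small. I continue slowly and watch the forces.

```bash
python3 - <<'E'
from h import *
for a in [.5,.44,.36,.28,.2,.12,.06,.02,0,-.01]:
    h=r.move_straight(*cover_pose(a),.05,max_force=20);info(a,h)
    if h and a<.1:break
im,Q=orange('wrist',CH,.09,(.07,.25))
i2,_=shot('scene');save('shut',i2,(150,80,470,320),2)
E
```

```text
0.5 False t 81.7 p [ 0.4493 -0.2116  0.1652] F [-2.3  7.8  0.7] w 0.0076 gf 63.4
0.44 False t 82.1 p [ 0.4444 -0.2119  0.1552] F [-3.9  7.   1. ] w 0.0074 gf 63.6
0.36 False t 82.5 p [ 0.4388 -0.2122  0.1412] F [-4.7  6.7  2.2] w 0.0077 gf 63.7
0.28 False t 83.0 p [ 0.4345 -0.2126  0.1267] F [-1.8  6.6  0.2] w 0.0076 gf 64.3
0.2 False t 83.4 p [ 0.4312 -0.2128  0.1119] F [-4.6  6.7  2.1] w 0.0077 gf 64.5
0.12 False t 83.9 p [ 0.4286 -0.2133  0.0964] F [-7.6  3.5 -0.3] w 0.0078 gf 63.6
0.06 False t 84.3 p [ 0.4278 -0.2133  0.085 ] F [-9.   3.8  0.1] w 0.0074 gf 63.7
0.02 False t 84.6 p [ 0.4277 -0.2133  0.0774] F [-8.7  4.9  0.2] w 0.0079 gf 63.7
0 False t 84.8 p [ 0.4278 -0.2133  0.0737] F [-8.9  4.2  0. ] w 0.0078 gf 63.8
-0.01 False t 85.1 p [ 0.4281 -0.2137  0.0727] F [-14.6   5.2  12.8] w 0.0081 gf 66.2
wrist 3309 mid [ 416.3 -215.1] [28.6 79.4] 11.1 ztop [0.1019 0.1054 0.1068]
```

View pics/shut.png

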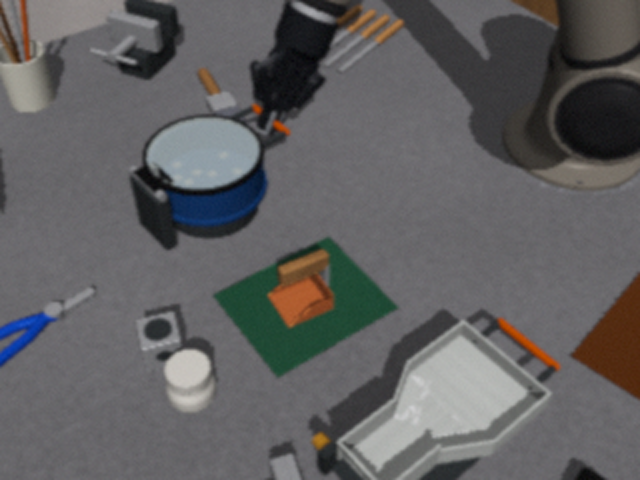

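The cover is shut (handle top back at z = 0.105), with the balls visible through it, the scoop upright on the mat and the tray level. I release, back off, check once by numbers, and hand in.

```bash
python3 - <<'E'
from h import *
command_gripper(.028);r.move_straight(*cover_pose(0,back=.10),.08)
s=r.read_state();r.move_straight(s['eef_pos']+[-.02,0,.08],None,.15)
orange('top',CH,.08,(.07,.15));orange('top',TH,.07,(.02,.1))
im,P=shot('top');Q=P[(P[...,2]>.07)&(P[...,2]<.09)&(np.linalg.norm(P[...,:2]-[.517,.006],axis=-1)<.06)];print('scoop',len(Q),Q.mean(0))
r.hold(.5);info();print(r.finish_job())
E
```

```text
top 86 mid [ 412.1 -215.3] [ 9.2 78.8] 3.9 ztop [0.1015 0.1052 0.1086]
top 89 mid [374.1 235.4] [ 9.5 88.8] 2.5 ztop [0.0462 0.051  0.0553]
scoop 98 [0.51730337 0.00496262 0.07741889]
t 88.3 p [ 0.3581 -0.2177  0.2412] F [-0.3 -0.3  0.7] w 0.0275 gf 0.0
the job is handed in; nothing more can be done
None
```

I handed the job in at about 88 s: all seven balls are in the bowl, the scoop stands upright about 1 mm from the mat's centre, and the tray is level with the cover shut. The hand-in call returned no verdict.

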